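Find the hidden battery catch of a kitchen scale

TASK

The kitchen scale lies face down for a battery change, and one of the four identical round discs recessed in its flat back is the catch of its battery door; the other three are stiff blind covers that spring back. Feel over the discs gently with the fingertips until one gives way easily, and push that one fully home so that the battery door pops up and stays up. Pinch and lift nothing, and leave the things standing round the scale as they are.

Things in the scene. Friction and masses are not known exactly. Their poses are not given: they have to be found in the camera images.
- scale: grey plastic kitchen scale lying face down, 200 (x) x 260 (y) x 36 mm high, does not slide. Origin on the worktop under its centre; x across its short side, away from the discs and towards the battery door; z up. Its flat underside faces up, 36 mm above the worktop, with a 3 mm high rubber foot of 14 mm diameter in each corner (at x +-86, y +-117 mm).
- recess_0 (a point): centre of one of four like round recesses, level with the scale's back, at x = -45, y = -93 mm in the scale's frame; hole 48 mm wide, in it a flat grey disc of 45 mm, its face 3 mm below the back. A blind cover springs back, 6 N a mm, at most 3 mm. The catch (which one differs from run to run) yields under about 4 N, sinks 6 mm to its stop (face 9 mm below the back) and stays in.
- recess_1 (a point): centre of one of four like round recesses, level with the scale's back, at x = -45, y = -31 mm in the scale's frame; hole 48 mm wide, in it a flat grey disc of 45 mm, its face 3 mm below the back. A blind cover springs back, 6 N a mm, at most 3 mm. The catch (which one differs from run to run) yields under about 4 N, sinks 6 mm to its stop (face 9 mm below the back) and stays in.
- recess_2 (a point): centre of one of four like round recesses, level with the scale's back, at x = -45, y = 31 mm in the scale's frame; hole 48 mm wide, in it a flat grey disc of 45 mm, its face 3 mm below the back. A blind cover springs back, 6 N a mm, at most 3 mm. The catch (which one differs from run to run) yields under about 4 N, sinks 6 mm to its stop (face 9 mm below the back) and stays in.
- recess_3 (a point): centre of one of four like round recesses, level with the scale's back, at x = -45, y = 93 mm in the scale's frame; hole 48 mm wide, in it a flat grey disc of 45 mm, its face 3 mm below the back. A blind cover springs back, 6 N a mm, at most 3 mm. The catch (which one differs from run to run) yields under about 4 N, sinks 6 mm to its stop (face 9 mm below the back) and stays in.
- battery_door (a joint): opening of the battery door, rad: 0 shut and flush, about 0.72 fully popped up. The door is a thin grey flap, 60 x 94 mm, in the scale's back, centred at x = 37, y = 0 mm in the scale's frame, hinged along its edge farthest from the discs (x = 67 mm). The catch lifts it in proportion to its travel (0.12 rad a mm), and it stays up.
- battery_tray: small white tray with two dark cells in it, 70 x 50 x 17 mm; loose bystander; origin at the centre of its underside
- salt_shaker: glass salt shaker with a grey top, 44 mm wide, 90 mm high; loose bystander; origin at the centre of its underside
- tea_light: low candle in a metal cup, 38 mm wide, 15 mm high; loose bystander; origin at the centre of its underside
- garlic: head of garlic, about 50 mm; loose bystander; origin at the centre of its underside
- tea_glass: small clear glass, 49 mm wide, 62 mm high; loose bystander; origin at the centre of its underside

How it is judged:
By the outcome, as a careful person would: the job done as asked, in the order asked, and still so for the second after the job is handed in, with the robot touching nothing.
It also fails if it takes over 51 s, if anything falls off the work surface, if the arm or the gripper's body presses on something with over 40 N, if the wrist force passes 120 N, or if a joint passes its speed limit or range.

ROBOT

A 6-joint arm with a two-finger parallel gripper is mounted at the origin on a cart in front of the work surface, level with it; the furniture and walls round the work are solid. World frame = base frame: x ahead of the robot, y to its left, z up, the work surface at z = 0. Lengths are in m, angles in rad, forces in N, time in s.
With the tool pointing down it reaches from about 0.375 to 0.9 m from the base axis. Payload 3.1 kg.
Tool frame: the origin (TCP) lies on the front face of the gripper's body, between the roots of the fingers; the fingertips stand manip.tip_extent ahead of it and the grasp point (between the pads) lies 54 mm ahead of it (manip.tip_extent is the distance from the TCP to the fingertips, in m); x points along the fingers, z is the direction in which the jaws open and shut, and the axes are right-handed (so a half turn about x gives the same grasp; the last joint's range is limited). The gripper opens to 85 mm and grips with 20 to 120 N. Pads are 22 mm wide; open, the fingers measure 114 mm over their backs; the gripper's body (76 mm by 85 mm) begins 54 mm behind the grasp point. The pads swing forward as they close: fully open they stand 13 mm farther back than shut.
Start: joints at [1.075, 0.527, 1.433, -0, 1.181, -0.178], TCP at [0.195, 0.594, 0.304] pointing down, gripper open.
Joint ranges: [-3.08, 3.08], [-0.75, 2.2], [0.22, 2.44], [-1.43, 4.57], [0, 2.65], [-2.85, 2.85]. Speed limits (rad/s): [2.79, 2.79, 3.14, 3.14, 3.14, 3.14].

INTERFACE

Orientations are given as a rotation vector (axis times angle).
In Python, from cell import manip gives the robot as it stands.
- The arm moves only by the shell command python3 -m inch 'ROWS' [FORCE]. ROWS is JSON, a list of rows, each a list of 5 numbers: the closure, from 0 (fully open) to 1 (shut), then the shift along the tool's x, y, z in m, then the turn about the tool's x in rad. In form: [[gripper, dx, dy, dz, yaw], ...]. A call has 1 to 20 rows; each row is the pose to reach, as a shift and turn from the pose commanded when the call began, along the tool's axes at that moment; what a row does not reach only later rows make up. A row lasts 1/12 s, in which the tool goes at most 41.7 mm and 7.16 degrees, less where a joint would pass 70% of its speed; a pose out of reach is approached as far as the arm can. A call with a gripper value outside its range is refused whole. The fingers move at their own pace and stop on an object; FORCE is the grip in N (left out, the last holds). Time passes only in rows, so rows that repeat a pose let the fingers close. It gives the time, the measured TCP pose, the force and the opening at its end, in the units of the state.
- manip.get_state(): the state, without advancing time (a new reading comes with each control period).
- manip.capture(name): name is "scene" or "top" or "wrist"; returns the picture (400x640x3 uint8, red, green, blue); there is no depth.
- manip.camera_model(name): a dict with "mtx" (3x3 intrinsics, pixels), "extrinsics" (4x4, takes a point from camera to world coordinates); the wrist camera has in their place "tool_from_camera" (4x4, takes a point from camera to tool coordinates, whose origin is the TCP and whose axes are the tool frame's). Camera axes: x right, y down, z forward; pixel columns grow to the right and rows downward; lengths in m; the calibration is good to about 2 mm. A picture is of the moment at which its call begins: read the wrist's pose just before it. camera_model takes no time and is no camera call.
- manip.close_job(): hands the job in, once; it reports no verdict.
The state is a dict: "clock": time; "qpos": joint angles; "dq": joint speeds; "effort": joint torques, N m; "position": TCP position; "ee_rot": TCP orientation; "wrist_force": force on the tool from outside, world axes, zero at the start; "ft_torque": the same for the moment, N m; "opening": finger opening in m.
Only numpy, scipy, OpenCV 4.12 (cv2) and the standard library are available. Lean on these libraries where they do the work, as an engineer would, in place of code of your own. Each camera call takes 0.05 s, during which the arm holds its last target.

## Working session

There is one attempt and no reset: what is moved stays moved. The work goes in short steps, Python scripts to look and compute and a shell command to move; the robot and the scene stay as the last step left them, time stands still between calls to the robot, and variables do not carry over. Pictures are saved under pics/ and viewed, and the job is handed in when it is done.

```bash
ls; mkdir -p pics; python3 - <<'E'
from cell import manip
import cv2
print(manip.get_state()); print(manip.tip_extent)
for n in ["scene","top"]:
    im=manip.capture(n); cv2.imwrite(f"pics/{n}0.png",im[:,:,::-1])
    m=manip.camera_model(n); print(m)
print(manip.camera_model("wrist"))
E
```

```text
pics
{'clock': 0.0, 'qpos': array([ 1.07550243e+00,  5.28419403e-01,  1.43392864e+00, -8.67398292e-06,
        1.18140998e+00, -1.78511527e-01]), 'dq': array([ 1.27298690e-03, -2.84180981e-04, -6.84623969e-04, -9.16998356e-04,
       -9.58988869e-05, -9.86246879e-04]), 'effort': array([ 2.77302279e-04, -4.42349088e+01, -1.78024954e+01, -2.53382614e-04,
        8.52207129e-03, -8.22062418e-06]), 'position': array([0.19439608, 0.59339218, 0.30295381]), 'ee_rot': array([-0.9738132 ,  1.34456993,  0.97224409]), 'wrist_force': array([ 0.35499666, -0.35728239, -0.54808834]), 'ft_torque': array([-0.00574953,  0.0245602 , -0.00928839]), 'opening': 0.08531132380050102}
0.0726
{'mtx': array([[411.69230933,   0.        , 321.28636197],
       [  0.        , 411.69230933, 206.99347812],
       [  0.        ,   0.        ,   1.        ]]), 'extrinsics': array([[ 0.45812762, -0.58205207,  0.67181431, -0.13276843],
       [-0.88876459, -0.28743232,  0.35704364, -0.38409817],
       [-0.01471684, -0.76065633, -0.64898796,  0.76081745],
       [ 0.        ,  0.        ,  0.        ,  1.        ]])}
{
[... 246 characters left out ...]
0.99981889, -0.01398376,  0.01290863, -0.01095882],
       [-0.01195293, -0.06639554, -0.99772178,  1.04402107],
       [ 0.        ,  0.        ,  0.        ,  1.        ]])}
{'mtx': array([[314.04262519,   0.        , 323.93264266],
       [  0.        , 314.04262519, 200.14701662],
       [  0.        ,   0.        ,   1.        ]]), 'tool_from_camera': array([[-5.01284283e-04, -2.75955443e-01,  9.61170298e-01,
        -7.08517598e-02],
       [ 3.44434779e-04, -9.61170409e-01, -2.75955296e-01,
         6.92125436e-02],
       [ 9.99999815e-01,  1.92728427e-04,  5.76868272e-04,
        -4.42412159e-04],
       [ 0.00000000e+00,  0.00000000e+00,  0.00000000e+00,
         1.00000000e+00]])}
```

View pics/scene0.png

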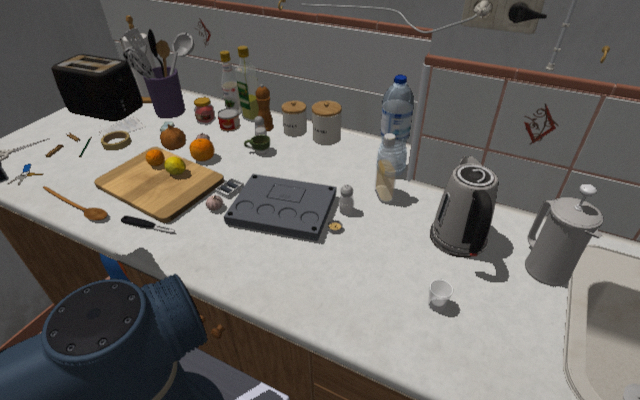

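View pics/top0.png

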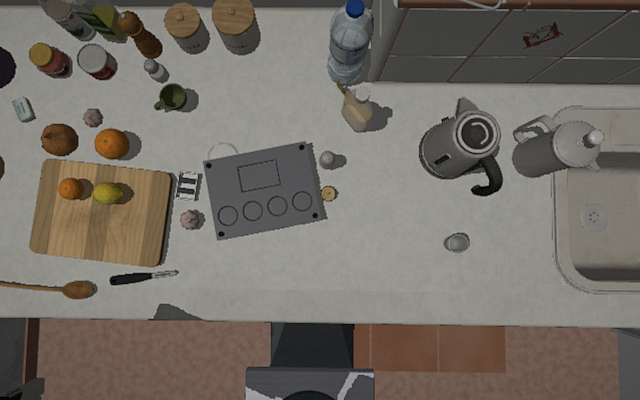

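The top view shows the scale, with its discs at about (228,216), (253,211), (277,206) and (301,201), its door at (259,176), and the shaker and tea light just to its right. I'll enlarge it to find the feet more precisely.

```bash
python3 - <<'E'
import cv2
im=cv2.imread("pics/top0.png")[130:250,170:350]
cv2.imwrite("pics/crop0.png",cv2.resize(im,None,fx=4,fy=4,interpolation=cv2.INTER_CUBIC))
E
```

```text
(no output)
```

View pics/crop0.png

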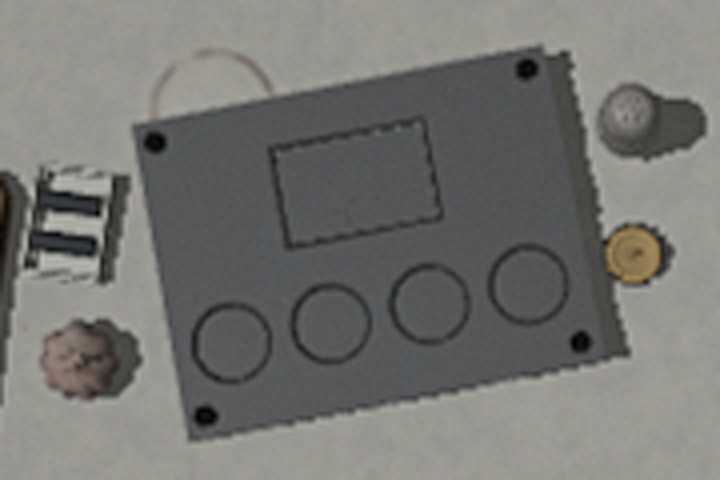

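The feet are at crop (154,142), (526,69), (205,415) and (580,342), and the discs at (231,343), (331,323), (429,303) and (528,284). I'll fit the scale's pose from those.

```bash
cat > h.py <<'E'
import numpy as np
from scipy.spatial.transform import Rotation as R
from scipy.optimize import least_squares
F=np.array([[154,142],[526,69],[205,415],[580,342],[231,343],[331,323],[429,303],[528,284]],float)
P=170+(F[:,0]+.5)/4-.5, 130+(F[:,1]+.5)/4-.5
O=np.array([[86,117,39],[86,-117,39],[-86,117,39],[-86,-117,39],[-45,93,34],[-45,31,34],[-45,-31,34],[-45,-93,34]])/1000
def fit(m):
    E=np.linalg.inv(m["extrinsics"]);K=m["mtx"]
    def res(p):
        w=np.c_[O[:,:2]@np.array([[np.cos(p[2]),np.sin(p[2])],[-np.sin(p[2]),np.cos(p[2])]])+p[:2],O[:,2]]
        c=w@E[:3,:3].T+E[:3,3]; q=c@K.T; q=q[:,:2]/q[:,2:]
        return (q-np.c_[P]).ravel() if 0 else (q-np.stack(P,1)).ravel()
    s=least_squares(res,[.5,.1,.2]); return s.x,s.fun
E
python3 - <<'E'
from cell import manip
from h import *
p,r=fit(manip.camera_model("top")); print(p,np.abs(r).max())
c,s=np.cos(p[2]),np.sin(p[2]);Rz=np.array([[c,-s],[s,c]])
st=manip.get_state(); T=R.from_rotvec(st["ee_rot"]).as_matrix(); print(T.round(3))
for i,y in enumerate([-.093,-.031,.031,.093]):
    w=Rz@[-.045,y]+p[:2]; d=np.r_[w,0.036]-st["position"]; print(i,w, "tool delta",(T.T@d).round(4))
# yaw about tool x so tool z is along scale y
zt=T[:2,2]; print("z angle",np.degrees(np.arctan2(zt[1],zt[0])),"scale y ang",np.degrees(p[2])+90)
E
```

```text
[0.59388046 0.12541386 0.20899158] 0.4009010866153062
[[-0.001 -0.95   0.311]
 [-0.002  0.311  0.95 ]
 [-1.     0.    -0.002]]
0 [0.56915467 0.02510117] tool delta [ 0.2677 -0.5332 -0.4228]
1 [0.55629131 0.08575209] tool delta [ 0.2676 -0.5021 -0.3692]
2 [0.54342795 0.14640301] tool delta [ 0.2675 -0.471  -0.3156]
3 [0.53056459 0.20705393] tool delta [ 0.2674 -0.4399 -0.262 ]
z angle 71.85076995036147 scale y ang 101.9743353582589
```

The fit is good, with under 0.4 px of residual. I'm shutting the fingers and moving to hover over recess_3.

```bash
python3 -m inch '[[1,0,-0.44,-0.262,0],[1,0,-0.44,-0.262,0],[1,0,-0.44,-0.262,0],[1,0,-0.44,-0.262,0],[1,0,-0.44,-0.262,0],[1,0,-0.44,-0.262,0],[1,0,-0.44,-0.262,0],[1,0,-0.44,-0.262,0],[1,0,-0.44,-0.262,0],[1,0,-0.44,-0.262,0],[1,0,-0.44,-0.262,0],[1,0,-0.44,-0.262,0],[1,0,-0.44,-0.262,0],[1,0.15,-0.44,-0.262,0],[1,0.15,-0.44,-0.262,0],[1,0.15,-0.44,-0.262,0],[1,0.15,-0.44,-0.262,0],[1,0.15,-0.44,-0.262,0],[1,0.15,-0.44,-0.262,0],[1,0.15,-0.44,-0.262,0]]' 20
python3 - <<'E'
from cell import manip
from h import *
import cv2
st=manip.get_state(); print(st)
im=manip.capture("wrist"); T=R.from_rotvec(st["ee_rot"]).as_matrix()
m=manip.camera_model("wrist"); G=np.eye(4);G[:3,:3]=T;G[:3,3]=st["position"]
E=np.linalg.inv(G@m["tool_from_camera"])
p,r=fit(manip.camera_model("top"))
c,s=np.cos(p[2]),np.sin(p[2])
for y in [-.093,-.031,.031,.093]:
  pts=[]
  for a in np.linspace(0,2*np.pi,40):
    x_,y_=-.045+.0235*np.cos(a),y+.0235*np.sin(a)
    w=np.array([c*x_-s*y_+p[0],s*x_+c*y_+p[1],.036]); q=m["mtx"]@(E[:3,:3]@w+E[:3,3]); 
    if q[2]>0: pts.append(q[:2]/q[2])
  if pts: cv2.polylines(im,[np.array(pts).round().astype(int)],True,(255,0,0),1)
cv2.imwrite("pics/w1.png",im[:,:,::-1]); print(T.T@(np.r_[c*-.045-s*.093+p[0],s*-.045+c*.093+p[1],.036]-st["position"]))
E
```

```text
clock: 1.77
position: [0.532, 0.2083, 0.1551]
ee_rot: [-0.973, 1.34, 0.972]
wrist_force: [0.5, 0.4, -0.3]
opening: 0.0001
{'clock': 1.7667, 'qpos': array([ 1.77668774e-01,  6.65751464e-01,  1.68913306e+00,  9.22799277e-05,
        7.84456322e-01, -1.07675256e+00]), 'dq': array([ 0.0014155 , -0.02944541, -0.01481878, -0.00072527, -0.00492195,
        0.00022907]), 'effort': array([-4.66551329e-02, -4.18439770e+01, -1.03192717e+01, -1.83228905e-03,
        5.76189277e-02,  8.20473233e-04]), 'position': array([0.53200167, 0.20831746, 0.15513769]), 'ee_rot': array([-0.97347224,  1.34033223,  0.97194778]), 'wrist_force': array([ 0.47511545,  0.44229717, -0.27684717]), 'ft_torque': array([ 0.01005731, -0.02610086, -0.02499592]), 'opening': 0.00012304082238843894}
[ 0.11913363  0.00120503 -0.00178206]
```

View pics/w1.png

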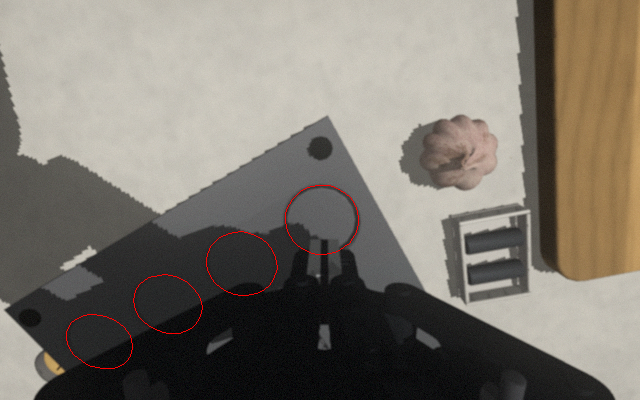

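The wrist view agrees: the projected circle lies on the disc at (322,219). Next I'll come down to just above its face.

```bash
python3 -m inch '[[1,0.02,0.001,-0.002,0],[1,0.035,0.001,-0.002,0],[1,0.042,0.001,-0.002,0],[1,0.046,0.001,-0.002,0],[1,0.047,0.001,-0.002,0],[1,0.047,0.001,-0.002,0],[1,0.047,0.001,-0.002,0]]'
python3 -m inch '[[1,0.0005,0,0,0],[1,0.001,0,0,0],[1,0.001,0,0,0],[1,0.001,0,0,0]]'
python3 -m inch '[[1,0.0005,0,0,0],[1,0.001,0,0,0],[1,0.001,0,0,0],[1,0.001,0,0,0]]'
```

```text
clock: 2.4
position: [0.5302, 0.2064, 0.1079]
ee_rot: [-0.973, 1.341, 0.972]
wrist_force: [-0.3, 0.2, 0.3]
opening: -0.0001
clock: 2.73
position: [0.5296, 0.2063, 0.1061]
ee_rot: [-0.973, 1.342, 0.973]
wrist_force: [0.4, -0.3, 0.8]
opening: -0.0003
clock: 3.07
position: [0.5297, 0.2063, 0.1052]
ee_rot: [-0.973, 1.342, 0.973]
wrist_force: [0.3, -0.4, 2.4]
opening: -0.0002
```

```bash

python3 -m inch '[[1,0.0005,0,0,0],[1,0.0005,0,0,0],[1,0.0005,0,0,0]]'
python3 -m inch '[[1,0.0005,0,0,0],[1,0.0005,0,0,0],[1,0.0005,0,0,0]]'
```

```text
clock: 3.32
position: [0.5297, 0.2063, 0.1048]
ee_rot: [-0.973, 1.342, 0.973]
wrist_force: [-0.0, -0.5, 5.4]
opening: 0.0001
clock: 3.57
position: [0.5297, 0.2063, 0.1045]
ee_rot: [-0.973, 1.342, 0.973]
wrist_force: [-0.2, 0.3, 7.0]
opening: -0.0002
```

Recess_3 is stiff: 7 N after about 1 mm, so it is a blind cover. On to recess_2.

```bash

python3 -m inch '[[1,-0.02,0,0,0],[1,-0.02,0,0,0],[1,-0.02,-0.031,-0.0535,0],[1,-0.02,-0.031,-0.0535,0],[1,-0.02,-0.031,-0.0535,0],[1,-0.02,-0.031,-0.0535,0],[1,-0.01,-0.031,-0.0535,0],[1,-0.004,-0.031,-0.0535,0],[1,-0.002,-0.031,-0.0535,0],[1,-0.002,-0.031,-0.0535,0],[1,-0.002,-0.031,-0.0535,0],[1,-0.002,-0.031,-0.0535,0]]'
python3 -m inch '[[1,0.0005,0,0,0],[1,0.001,0,0,0],[1,0.001,0,0,0],[1,0.001,0,0,0]]'
python3 -m inch '[[1,0.0005,0,0,0],[1,0.0005,0,0,0],[1,0.0005,0,0,0]]'
python3 -m inch '[[1,0.0005,0,0,0],[1,0.0005,0,0,0],[1,0.0005,0,0,0]]'
```

```text
clock: 4.57
position: [0.5418, 0.1464, 0.1056]
ee_rot: [-0.973, 1.343, 0.974]
wrist_force: [-0.3, -0.1, 0.4]
opening: 0.0001
clock: 4.9
position: [0.5422, 0.1461, 0.1051]
ee_rot: [-0.972, 1.343, 0.973]
wrist_force: [-2.1, 2.4, 3.7]
opening: -0.0
clock: 5.15
position: [0.5422, 0.146, 0.1048]
ee_rot: [-0.972, 1.343, 0.973]
wrist_force: [-2.6, 2.4, 5.7]
opening: -0.0001
clock: 5.4
position: [0.5422, 0.1461, 0.1045]
ee_rot: [-0.972, 1.342, 0.973]
wrist_force: [-2.6, 2.6, 6.7]
opening: 0.0001
```

Recess_2 behaves the same way, so it is blind too. On to recess_1.

```bash

python3 -m inch '[[1,-0.02,0,0,0],[1,-0.02,0,0,0],[1,-0.02,-0.031,-0.0535,0],[1,-0.02,-0.031,-0.0535,0],[1,-0.02,-0.031,-0.0535,0],[1,-0.02,-0.031,-0.0535,0],[1,-0.01,-0.031,-0.0535,0],[1,-0.004,-0.031,-0.0535,0],[1,-0.002,-0.031,-0.0535,0],[1,-0.002,-0.031,-0.0535,0],[1,-0.002,-0.031,-0.0535,0],[1,-0.002,-0.031,-0.0535,0]]'
python3 -m inch '[[1,0.0005,0,0,0],[1,0.001,0,0,0],[1,0.001,0,0,0],[1,0.001,0,0,0]]'
python3 -m inch '[[1,0.0005,0,0,0],[1,0.0005,0,0,0],[1,0.0005,0,0,0]]'
python3 -m inch '[[1,0.0005,0,0,0],[1,0.0005,0,0,0],[1,0.0005,0,0,0]]'
```

```text
clock: 6.4
position: [0.5549, 0.0858, 0.1057]
ee_rot: [-0.973, 1.343, 0.974]
wrist_force: [0.5, -0.2, -0.8]
opening: -0.0003
clock: 6.73
position: [0.5552, 0.0853, 0.105]
ee_rot: [-0.973, 1.343, 0.973]
wrist_force: [-0.0, -0.5, 0.2]
opening: 0.0004
clock: 6.98
position: [0.5552, 0.0852, 0.1044]
ee_rot: [-0.973, 1.343, 0.973]
wrist_force: [-0.3, -0.1, -0.1]
opening: 0.0
clock: 7.23
position: [0.5552, 0.0852, 0.1041]
ee_rot: [-0.973, 1.342, 0.973]
wrist_force: [0.2, -0.5, 2.5]
opening: 0.0001
```

```bash

python3 -m inch '[[1,0.0005,0,0,0],[1,0.0005,0,0,0],[1,0.0005,0,0,0]]'
python3 -m inch '[[1,0.0005,0,0,0],[1,0.0005,0,0,0],[1,0.0005,0,0,0]]'
```

```text
clock: 7.48
position: [0.5552, 0.0853, 0.1036]
ee_rot: [-0.973, 1.342, 0.973]
wrist_force: [-0.2, 0.1, 2.8]
opening: -0.0001
clock: 7.73
position: [0.5552, 0.0853, 0.1029]
ee_rot: [-0.973, 1.342, 0.973]
wrist_force: [-0.7, -0.6, 4.1]
opening: -0.0001
```

This one gives way: it moved about 1.5 mm at only 2.5–4 N. I'll push it on to its stop.

```bash

python3 -m inch '[[1,0.0005,0,0,0],[1,0.001,0,0,0],[1,0.001,0,0,0],[1,0.001,0,0,0]]'
python3 -m inch '[[1,0.0005,0,0,0],[1,0.001,0,0,0],[1,0.001,0,0,0],[1,0.001,0,0,0]]'
python3 -m inch '[[1,0.0005,0,0,0],[1,0.001,0,0,0],[1,0.001,0,0,0],[1,0.001,0,0,0]]'
python3 -m inch '[[1,0.0005,0,0,0],[1,0.001,0,0,0],[1,0.001,0,0,0],[1,0.001,0,0,0]]'
```

```text
clock: 8.07
position: [0.5552, 0.0852, 0.1018]
ee_rot: [-0.973, 1.343, 0.973]
wrist_force: [-0.3, -0.0, 3.0]
opening: -0.0005
clock: 8.4
position: [0.5552, 0.0853, 0.1008]
ee_rot: [-0.973, 1.343, 0.973]
wrist_force: [-1.0, -0.9, 2.8]
opening: -0.0002
clock: 8.73
position: [0.5552, 0.0853, 0.0999]
ee_rot: [-0.973, 1.342, 0.973]
wrist_force: [0.3, -0.3, 3.2]
opening: -0.0
clock: 9.07
position: [0.5552, 0.0853, 0.0996]
ee_rot: [-0.973, 1.342, 0.973]
wrist_force: [-1.1, -0.4, 7.7]
opening: 0.0002
```

```bash

python3 -m inch '[[1,0.0005,0,0,0],[1,0.001,0,0,0],[1,0.001,0,0,0],[1,0.001,0,0,0]]'
python3 -m inch '[[1,-0.01,0,0,0],[1,-0.03,0,0,0],[1,-0.06,0,0,0],[1,-0.1,0,0,0],[1,-0.14,0,0,0],[1,-0.14,0.0,0,0],[1,-0.14,0.1,0.17,0],[1,-0.14,0.1,0.17,0],[1,-0.14,0.1,0.17,0],[1,-0.14,0.1,0.17,0],[1,-0.14,0.1,0.17,0],[1,-0.14,0.1,0.17,0],[1,-0.14,0.1,0.17,0]]'
python3 - <<'E'
from cell import manip
import cv2
for n in ["scene","top"]:
    im=manip.capture(n)[:,:,::-1]
    im=im[130:250,170:350] if n=="top" else im[150:270,190:370]
    cv2.imwrite(f"pics/{n}2.png",cv2.resize(im,None,fx=4,fy=4,interpolation=cv2.INTER_CUBIC))
E
```

```text
clock: 9.4
position: [0.5552, 0.0853, 0.0995]
ee_rot: [-0.973, 1.342, 0.972]
wrist_force: [-3.3, -0.2, 14.7]
opening: -0.0001
clock: 10.48
position: [0.5122, 0.2796, 0.2375]
ee_rot: [-0.976, 1.342, 0.976]
wrist_force: [0.4, 0.2, 1.1]
opening: 0.0001
```

View pics/scene2.png

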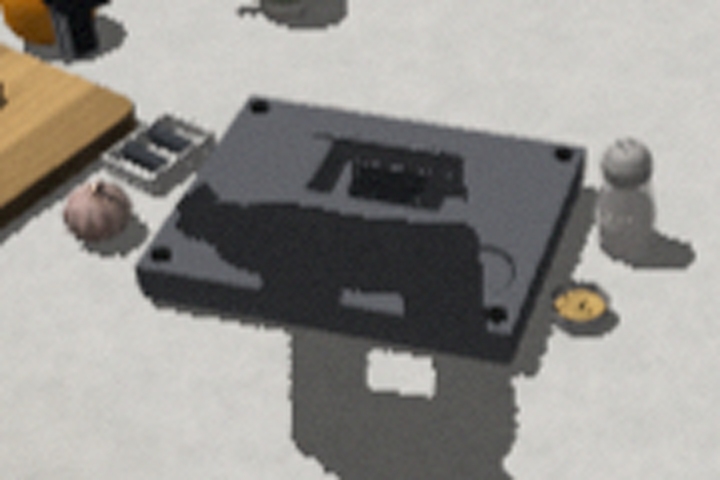

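View pics/top2.png

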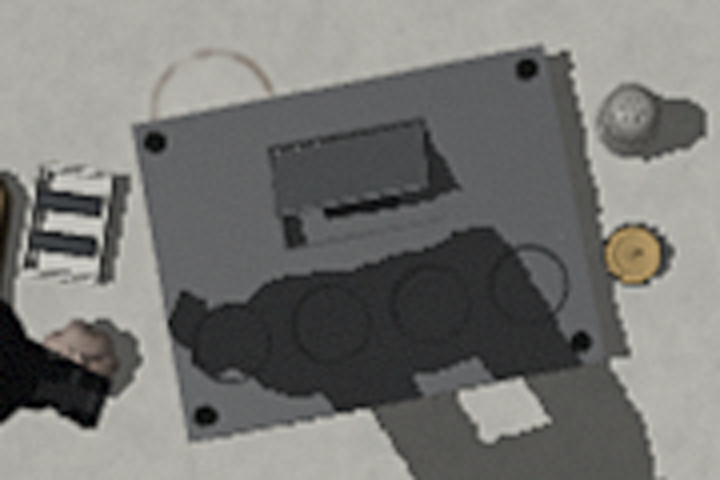

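The door stands open in both views, with its compartment visible. The free edge in the top crop runs from about (285,212) to (430,190). The bystanders are where they were, and the arm is clear. I'm handing in.

```bash
python3 -c "
from cell import manip
print(manip.get_state()['wrist_force'],manip.get_state()['clock']); print(manip.close_job())"
```

```text
[-0.30506482  0.03247553  0.07595192] 10.5833
the job is handed in; nothing more can be done
None
```

The battery door is popped up and stayed up after I withdrew the arm. The catch was recess_1, and I handed the job in at about 10.6 s.

- **Feeling the discs:** I pressed with the fingers shut. Recess_3 and recess_2 were stiff, at about 7 N after 1 mm, so both are blind covers. Recess_1 gave way at 3–4 N, and I did not need to try recess_0.
- **Pushing home:** I pushed recess_1 about 6 mm to its stop. There the force rose to 14.7 N with almost no further movement.
- **Last checks:** Both camera views show the door open and the tray, shaker, tea light and garlic unmoved; the garlic is partly hidden by the gripper in the top view. The tea glass was outside both cropped views, and the arm never went near it. The wrist force was about 0 N with the arm clear of everything.

I did not measure the door angle itself. That it is fully open is inferred from the 6 mm of travel, the hard stop and the pictures. None of the checks failed or disagreed.

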